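# Mix a sample at speed three

### The arm

A 7-joint arm with a two-finger parallel gripper is mounted at the origin on a cart in front of the work surface, level with it; the furniture and walls round the work are solid. World frame = base frame: x ahead of the robot, y to its left, z up, the work surface at z = 0. Lengths are in m, angles in rad, forces in N, time in s.
With the tool pointing down it reaches from about 0.425 to 0.95 m from the base axis. Payload 4.7 kg.
Tool frame: the origin (TCP) lies between the finger pads; the fingertips stand 25 mm ahead of it and the grasp point (between the pads) lies 6 mm ahead of it; z points along the fingers, y is the direction in which the jaws open and shut (so a half turn about z gives the same grasp; the last joint's range is limited). The gripper opens to 85 mm and grips with 20 to 120 N. Pads are 22 mm wide; open, the fingers measure 114 mm over their backs; the gripper's body (76 mm by 85 mm) begins 54 mm behind the grasp point. The pads swing forward as they close: fully open they stand 13 mm farther back than shut.
Start: joints at [1.187, 0.469, -0.049, 1.532, 0.024, 1.141, -0.082], TCP at [0.235, -0.633, 0.256] pointing down, gripper open.
Joint ranges: [-2.59, 2.59], [-0.33, 1.99], [-1.39, 1.29], [0.1, 2.45], [-1.04, 4.18], [0.21, 1.99], [-2.66, 2.66]. Speed limits (rad/s): [2.57, 2.57, 3.14, 3.14, 3.14, 3.14, 3.14].

### API

Orientations are given as [roll, pitch, yaw] about the fixed x, y, z axes, in that order (R = Rz(yaw) Ry(pitch) Rx(roll)).
In Python, from workcell import state, optics, order, models gives the robot as it stands. The module is installed in compiled form; this text tells all that it offers.
- The arm moves only by the shell command python3 -m crank 'ROWS' [FORCE]. ROWS is JSON, one flat list of numbers, 7 for each row, row after row: the turn, a rotation vector about the tool's x, y, z in rad, then the shift along the tool's x, y, z in mm, then the finger opening in mm, from 0 to 85.4. A call has 1 to 12 rows; each row shifts and turns the commanded pose from where the row before left it, along the tool's axes as they then stand; what a row does not reach is not made up. A row lasts 1/12 s, in which the tool goes at most 41.7 mm and 7.16 degrees, less where a joint would pass 70% of its speed; a pose out of reach is approached as far as the arm can. A call is refused whole if a number of a shift passes 41.7 or a number of a turn 0.125, either way. A call with a gripper value outside its range is refused whole. The fingers move at their own pace and stop on an object; FORCE is the grip in N (left out, the last holds). Time passes only in rows, so rows that do not move let the fingers close. It gives the time, the measured TCP pose, the force and the opening at its end, in the units of the state.
- state(): the state, without advancing time (a new reading comes with each control period).
- optics.get_image(name): name is "scene" or "top" or "wrist"; returns (picture, depth): 400x640x3 uint8, blue, green, red; 400x640 float32, m along the optical axis (not along the pixel's ray), 0 where there is no reading.
- optics.get_calibration(name): a dict with "fovy" (degrees; the focal length in pixels is half the picture's height over the tangent of half this angle, whatever the lens; pixels are square), "cx", "cy" (the principal point, pixels), "dist_coeffs" ([k1, k2, p1, p2, k3] as OpenCV has them; the pictures are not rectified), "R" (3x3) and "t" (3): a world point X has camera coordinates R X + t. Camera axes: x right, y down, z forward; pixel columns grow to the right and rows downward; lengths in m; the calibration is good to about 2 mm. A picture is of the moment at which its call begins: read the wrist's pose just before it. get_calibration takes no time and is no camera call; for the wrist camera it gives the pose at the moment of the call.
- order.hand_in(): hands the job in, once; it reports no verdict.
Trained networks look in the newest picture that a camera, given by its name, has taken for a name from the list of things; names that differ only in an ending like _2 or _b are one class to them, and where a whole thing is asked for, a point or a joint stands for the part that bears it (a point fixed in the world has none). Each returns a list of dicts, best first, with "conf" (0 to 1); they miss things now and then, are a little off and sometimes report something else, mostly with a low value. They report only what shows in the picture. A call takes as long as a camera call. They do not tell look-alikes from the thing itself.
- models.recognise(camera, name): "box" ([left, top, right, bottom] in pixels, round what is visible of it).
The state is a dict: "clock": time; "joint_positions": joint angles; "joint_velocities": joint speeds; "joint_torque": joint torques, N m; "ee_pos": TCP position; "orientation": TCP orientation; "force": force on the tool from outside, world axes, zero at the start; "moment": the same for the moment, N m; "finger_gap": opening from 0.0 (shut) to 1.0 (fully open).
Only numpy, scipy, OpenCV 4.12 (cv2) and the standard library are available. Lean on these libraries where they do the work, as an engineer would, in place of code of your own. Each camera call takes 0.05 s, during which the arm holds its last target.

### The job

Stand the small red-capped bottle in the round well of the bench mixer and let go of it, then swing the mixer's hold-down arm shut over its cap. Then press the mixer's red-padded, spring-return speed lever down past notches one and two to notch three (the three red dots), but not on to the end stop, and finish while still holding it there. Leave the white-capped and amber bottles standing where they are.

Things in the scene. Friction and masses are not known exactly. Their poses are not given: they have to be found in the camera images.
- red_cap_bottle_centre (a point): The bottle to be mixed: small white round bottle with a red screw cap, 36 mm diameter, 70 mm tall (body 60 mm, cap 26 mm wide above that), 30 to 60 g, standing on the bench. The point is on its axis, half-way up (35 mm above its underside); z is up along the bottle. Grasp round the body.
- white_cap_bottle_centre (a point): Bystander: white bottle with a white cap, 40 mm diameter, 85 mm tall. The point is on its axis 42.5 mm above its underside.
- amber_bottle_centre (a point): Bystander: amber bottle with a black cap, 48 mm diameter, 100 mm tall. The point is on its axis 50 mm above its underside. Tall equipment stands beyond the work: a black crate with carboys about 0.5 m tall at the right (y below -0.47 m, x above 0.38 m), a drawer cabinet at the back left (y above 0.33 m, x above 0.6 m).
- mixer: Bench mixer, fixed; white base plate 195 x 250 mm, top 12 mm above the bench. Origin under the plate's middle at bench height; x to its back (away from the robot), y to its left, z up. Well on the left at (-5, 70) mm, arm post behind it at (70, 70). On the right the white lever housing: y -101 to -39 mm, x -20 to 87 mm, 104 mm high; the lever comes out of its front.
- well_floor (a point): Centre of the well's floor (12 mm above the bench), axes as the mixer. The well is a grey ring, 40 mm inside and 54 mm outside diameter, whose rim is 14 mm above this point. A bottle standing in it has its top 70 mm above this point.
- hold_arm (a joint): Hold-down arm about its upright hinge: 0 = shut against its stop, over the well, pointing to the mixer's front; grows to 1.5 rad opening to the mixer's left (clockwise from above). Starts at 1.0 to 1.25, stays where left, about 1 N at the knob. Bar 16 mm wide, underside 86 mm above the bench (4 mm over a seated bottle), top 96 mm.
- hold_knob (a point): Middle of the upright orange knob near the free end of the hold-down arm: 18 mm diameter, from the top of the bar (96 mm above the bench) to 127 mm; the point is 111 mm above the bench, 115 mm from the hinge axis. Push it sideways, or pinch it from above.
- hold_hinge (a point): Point on the upright hinge axis of the hold-down arm, 111 mm above the bench, 75 mm behind the well's centre.
- lever_angle (a joint): Speed lever about a level axis: 0 = home (up), grows as its pad is pressed down. Notch one 0.12, two 0.24, three 0.36, end stop 0.46 rad. A spring returns it home when let go: about 4 N at the pad at home, 8 N at notch three; each notch adds or takes up to 3 N. The lever's white band points at one dot, two dots, three red dots on the housing.
- speed_lever: The steel speed lever with a round red pad (32 mm diameter, 12 mm thick) at its front end. Origin on its level hinge axis, inside the housing at (70, -70, 70) mm in the mixer's frame; at home its axes are the mixer's. The pad's centre is on a 150 mm radius; at home the lever slopes up 0.20 rad (pad centre 100 mm above the bench), at notch three down 0.16 rad (46 mm).
- pad_top (a point): Centre of the pad's upper face (6 mm above the pad's centre).
- red_cap_bottle: The red-capped bottle again: origin at the centre of its underside, z up.
Mind the look-alikes: they are no part of the job. What is shaped like the red_cap_bottle but green or turquoise is not meant.

How it is judged:
By the outcome, as a careful person would: the job done as asked, in the order asked, and still so for the second after the job is handed in, while the arm keeps its last pose, push and grip.
It also fails if it takes over 61 s, if anything falls off the work surface, if the arm or the gripper's body presses on something with over 40 N, if the wrist force passes 120 N, or if a joint passes its speed limit or range.

## Working session

There is one attempt and no reset: what is moved stays moved. The work goes in short steps, Python scripts to look and compute and a shell command to move; the robot and the scene stay as the last step left them, time stands still between calls to the robot, and variables do not carry over. Pictures are saved under pics/ and viewed, and the job is handed in when it is done.

```bash
mkdir -p pics
python3 - <<'E'
from workcell import state, optics, order, models
import cv2,numpy as np
s=state();print(s)
for n in ["scene","top"]:
    im,d=optics.get_image(n);cv2.imwrite(f"pics/{n}1.png",im);np.save(f"{n}d.npy",d)
    c=optics.get_calibration(n);print(n,c)
    for o in ["red_cap_bottle","hold_knob","pad_top","well_floor","mixer","speed_lever"]:
        try: print(o,[(np.round(r["box"]).tolist(),round(r["conf"],2)) for r in models.recognise(n,o)])
        except Exception as e: print(o,e)
E
```

```text
{'clock': 0.0, 'joint_positions': array([ 1.18704914,  0.469464  , -0.04859284,  1.53368652,  0.02412526,
        1.14102248, -0.08230956]), 'joint_velocities': array([-4.91922198e-04, -1.67244571e-04, -8.90435776e-04, -3.72722549e-05,
        3.86466174e-04, -4.71625726e-05, -1.03309802e-04]), 'joint_torque': array([-2.39966712e-04, -5.10308254e+01, -4.65849380e-02, -2.37714690e+01,
        1.06992951e-02,  7.52703025e-03,  1.13290463e-05]), 'ee_pos': array([ 0.23434377, -0.63244076,  0.25524931]), 'orientation': array([-3.13960127e+00,  9.79872150e-05,  3.54877863e-01]), 'force': array([-0.18854957, -0.18884945, -0.13458705]), 'moment': array([-0.02946828, -0.00994914,  0.00582407]), 'finger_gap': 0.9992205888834882}
scene {'fovy': 44.44839697742066, 'cx': 318.8181586240795, 'cy': 205.58244329468715, 'dist_coeffs': array([-0.01171468,  0.        ,  0.        ,  0.        ,  0.        ]), 'R': array([[ 0.47173268, -0.88166468,  0.01164805],
       [-0.41674522, -0.2345813 , -0.87823405],
       [ 0.77704035,  0.40943743, -0.4780892 ]]), 't': array([-0.36859343,  0.28378858,  0.61939
[... 464 characters left out ...]
11685915, 'cy': 193.17437286726295, 'dist_coeffs': array([-0.00164464,  0.        ,  0.        ,  0.        ,  0.        ]), 'R': array([[-0.02336511, -0.99920359, -0.03234594],
       [-0.99917559,  0.02441445, -0.03243561],
       [ 0.03319949,  0.03156141, -0.99895028]]), 't': array([-0.09357884,  0.54278844,  0.98333292])}
red_cap_bottle [([367.0, 120.0, 385.0, 139.0], 0.74), ([370.0, 158.0, 385.0, 172.0], 0.54), ([346.0, 174.0, 362.0, 195.0], 0.47)]
hold_knob [([153.0, 159.0, 217.0, 196.0], 0.87), ([414.0, 173.0, 442.0, 199.0], 0.7)]
pad_top [([273.0, 198.0, 287.0, 231.0], 0.6)]
well_floor []
mixer [([154.0, 146.0, 310.0, 241.0], 0.68)]
speed_lever [([273.0, 197.0, 288.0, 236.0], 0.82)]
```

View pics/scene1.png

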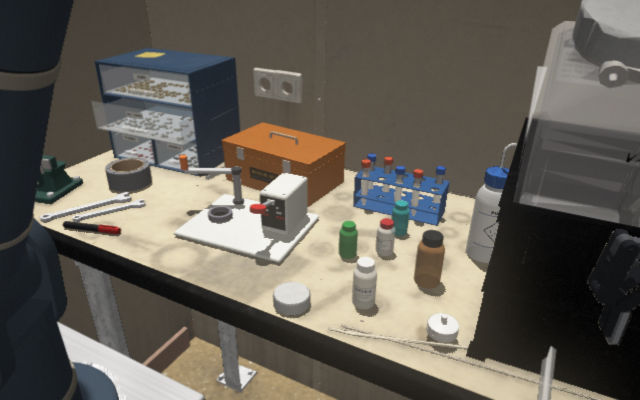

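View pics/top1.png

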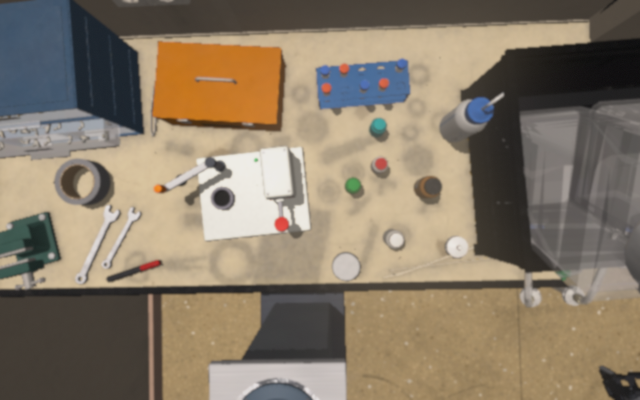

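The red-capped bottle is at (386,238) in scene and (380,165) in top, with green and turquoise look-alikes on either side. The well is at top (222,198), the knob at (158,188) and the pad at (281,224). Next I'll measure these.

```bash
cat > h.py <<'E'
import numpy as np,cv2
from workcell import state, optics, order, models
def K(c):
    f=200/np.tan(np.radians(c["fovy"])/2);return np.array([[f,0,c["cx"]],[0,f,c["cy"]],[0,0,1]])
def ray(c,uv):
    p=cv2.undistortPoints(np.array(uv,float).reshape(-1,1,2),K(c),np.array(c["dist_coeffs"])).reshape(-1,2)
    R=np.array(c["R"]);o=-R.T@c["t"]
    return o,np.c_[p,np.ones(len(p))]@R
def atz(c,uv,z):
    o,d=ray(c,uv);return o+d*((z-o[2])/d[:,2])[:,None]
def proj(c,X):
    X=np.array(X,float).reshape(-1,3)
    return cv2.projectPoints(X,cv2.Rodrigues(np.array(c["R"]))[0],np.array(c["t"]),K(c),np.array(c["dist_coeffs"]))[0].reshape(-1,2)
def rgb(im,lo,hi,box):
    l,t,r,b=box;h=cv2.cvtColor(im,cv2.COLOR_BGR2HSV)[t:b,l:r]
    h=h.astype(int);H=(h[...,0]+90)%180  # red at 90
    m=((H>=lo)&(H<=hi)&(h[...,1]>110)&(h[...,2]>60)).astype(np.uint8)
    n,lab,st,ce=cv2.connectedComponentsWithStats(m)
    return [(ce[i]+[l,t],st[i].tolist()) for i in range(1,n) if st[i][4]>8]
E
python3 - <<'E'
from h import *
im=cv2.imread("pics/top1.png");c=optics.get_calibration("top")
for nm,lo,hi,box,z in [("cap",80,97,(365,150,395,180),.070),("knob",90,110,(148,178,172,198),.127),("pad",80,97,(268,212,295,238),.106)]:
    for ce,st in rgb(im,lo,hi,box): print(nm,ce,st,atz(c,[ce],z))
cs=optics.get_calibration("scene");ims=cv2.imread("pics/scene1.png")
for nm,lo,hi,box in [("cap",80,97,(370,210,400,240)),("knob",90,110,(175,150,192,172)),("pad",80,97,(245,196,276,218))]:
    for ce,st in rgb(ims,lo,hi,box): print("scene",nm,ce,st,atz(cs,[ce],{'cap':.067,'knob':.115,'pad':.1}[nm]))
cv2.imwrite("pics/topz.png",cv2.resize(im[130:260,140:320],None,fx=4,fy=4,interpolation=cv2.INTER_CUBIC))
E
```

```text
cap [380.83333333 163.30208333] [11, 8, 11, 11, 96] [[ 0.59966613 -0.24607514  0.07      ]]
knob [158.89534884 188.44186047] [5, 6, 13, 9, 86] [[0.55420139 0.21767848 0.127     ]]
pad [281.25503356 223.69798658] [7, 5, 14, 14, 149] [[ 0.47528205 -0.03147959  0.106     ]]
scene cap [386.5047619  222.85714286] [11, 8, 13, 11, 105] [[ 0.59793905 -0.24645481  0.067     ]]
scene knob [183.32038835 161.87378641] [4, 5, 9, 15, 103] [[0.54845129 0.21601463 0.115     ]]
scene pad [258.2238806  208.47014925] [5, 8, 18, 12, 134] [[ 0.47522206 -0.03220615  0.1       ]]
```

View pics/topz.png

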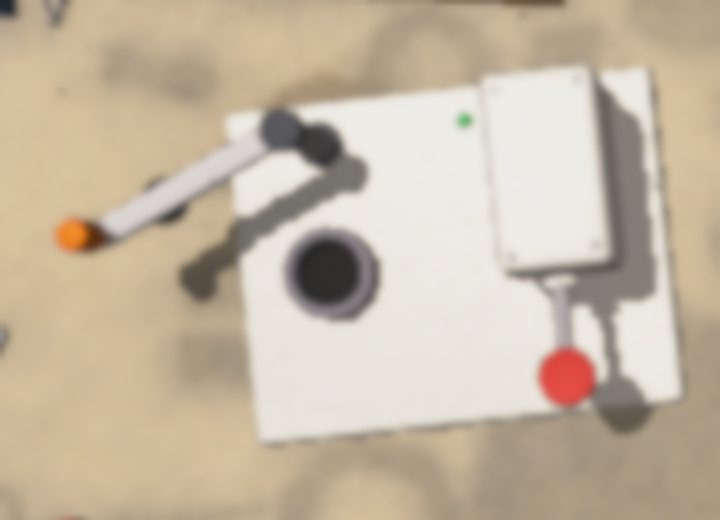

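Run:
```python
from h import *
from scipy.optimize import least_squares
c=optics.get_calibration("top")
Z=np.array([[228,115],[262,441],[682,398],[650,68],[332,274],[567,377]],float)
px=np.array([140,130])+(Z+.5)/4-.5
# pad centre at home
L=np.array([[.0975,.125,.012],[-.0975,.125,.012],[-.0975,-.125,.012],[.0975,-.125,.012],[-.005,.07,.026],[.070-.150*np.cos(.2)-.0012*0,-.07,.106]])
def W(p,L):
    a=p[2];R=np.array([[np.cos(a),-np.sin(a)],[np.sin(a),np.cos(a)]]);o=np.array(L,float).copy();o[:,:2]=o[:,:2]@R.T+p[:2];return o
r=least_squares(lambda p:(proj(c,W(p,L))-px).ravel(),[.55,.05,0]);p=r.x
print(p,r.fun.reshape(-1,2).round(2))
np.save("mix.npy",p)
for n,l in [("well",[-.005,.07,.012]),("hinge",[.07,.07,.111]),("pad",[.07-.15*np.cos(.2),-.07,.106]),("pad3",[.07-.15*np.cos(.16),-.07,.046]),("shutknob",[.07-.115,.07,.111])]: print(n,W(p,[l]))
k=atz(c,[[158.9,188.44]],.127)[0];h=W(p,[[.07,.07,.111]])[0];d=k-h;print("knob",k,np.hypot(*d[:2]),"angle",np.arctan2(d[1],d[0])-p[2]-np.pi)
for n in ["white_cap_bottle_centre","amber_bottle_centre"]: pass
print(atz(c,[[395,239]],.085),atz(c,[[430,187]],.1),atz(c,[[353,186]],.07),atz(c,[[379,127]],.07))
```

```text
[0.54411724 0.04333688 0.08241507] [[-0.53 -1.1 ]
 [-1.01  0.76]
 [ 1.15  0.28]
 [ 0.31 -1.11]
 [-0.52  0.19]
 [ 0.52  0.84]]
well [[0.53337168 0.11268768 0.012     ]]
hinge [[0.60811711 0.11886181 0.111     ]]
pad [[ 0.47313116 -0.03276513  0.106     ]]
pad3 [[ 0.4720607  -0.03285355  0.046     ]]
shutknob [[0.49350745 0.1093948  0.111     ]]
knob [0.55420499 0.21766872 0.127     ] 0.11255808581209997 angle -1.1537286169032357
[[ 0.43687633 -0.26963941  0.085     ]] [[ 0.54447861 -0.34314301  0.1       ]] [[ 0.55199901 -0.18469105  0.07      ]] [[ 0.67877239 -0.24434006  0.07      ]]
```

```bash
python3 -m crank '[0,0,0.0887,0,0,0,70, 0,0,0.0887,0,-10,0,70, 0,0,0.0887,0,-20,0,70, 0,0,0.0887,0,-25,0,70, 0,0,0,0,-35,0,70, 0,0,0,0,-35,0,70, 0,0,0,0,-35,0,70, 0,0,0,15,-35,0,70, 0,0,0,35,-20,0,70, 0,0,0,35,-10,0,70, 0,0,0,35,-10,0,70, 0,0,0,30,-10,0,70]'
```

```text
clock: 1.7
ee_pos: [0.3785, -0.3876, 0.257]
orientation: [3.141, -0.002, 0.001]
force: [-0.0, -0.3, 0.7]
finger_gap: 0.822
```

```bash
python3 -m crank '[0,0,0,25,-25,5,70, 0,0,0,27,-25,5,70, 0,0,0,27,-25,5,70, 0,0,0,27,-25,5,70, 0,0,0,27,-25,5,70, 0,0,0,27,-17,5,70, 0,0,0,0,0,0,70, 0,0,0,0,0,0,70]'
python3 - <<'E'
from h import *
s=state();print(s["ee_pos"],s["orientation"]);c=optics.get_calibration("wrist")
im,d=optics.get_image("wrist");cv2.imwrite("pics/w1.png",im);print(c)
print(models.recognise("wrist","red_cap_bottle"))
E
```

```text
clock: 2.37
ee_pos: [0.5375, -0.2447, 0.2259]
orientation: [-3.141, 0.0, 0.004]
force: [-0.1, -0.8, -0.1]
finger_gap: 0.817
[ 0.53752197 -0.24465365  0.22587209] [-3.14071068e+00  1.91652155e-04  4.42161748e-03]
{'fovy': 60.61528867585534, 'cx': 321.7542824974404, 'cy': 207.10449566254232, 'dist_coeffs': array([-0.0185738,  0.       ,  0.       ,  0.       ,  0.       ]), 'R': array([[ 3.47443272e-03, -9.99992463e-01, -1.73294679e-03],
       [-9.55047221e-01, -3.83197179e-03,  2.96428950e-01],
       [-2.96433356e-01,  6.25123573e-04, -9.55053336e-01]]), 't': array([-0.24606662,  0.48228462,  0.51008208])}
[{'box': [298.9, 96.6, 345.6, 139.5], 'conf': 0.76}, {'box': [299.2, 0.8, 343.9, 37.8], 'conf': 0.74}, {'box': [232.5, 144.4, 280.2, 191.3], 'conf': 0.58}]
```

View pics/w1.png

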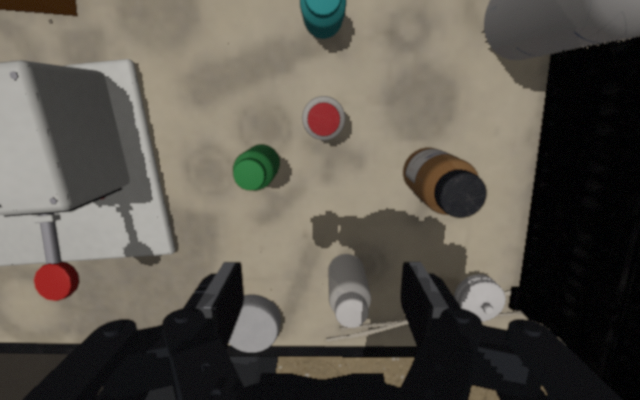

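Run:
```python
from h import *
im=cv2.imread("pics/w1.png");c=optics.get_calibration("wrist")
print("cam",-np.array(c["R"]).T@c["t"])
for ce,st in rgb(im,78,100,(295,90,350,145)): print("cap",ce,st,atz(c,[ce],.070))
for ce,st in rgb(im,78,100,(30,255,85,305)): print("pad",ce,st,atz(c,[ce],.106))
t=optics.get_calibration("top")
```

```text
cam [ 0.61073139 -0.24769957  0.34409605]
cap [323.33855422 118.88433735] [13, 13, 32, 33, 830] [[ 0.59733107 -0.24885295  0.07      ]]
pad [ 53.19374457 281.73414422] [4, 8, 42, 38, 1151] [[ 0.47514734 -0.03451371  0.106     ]]
```

```bash
python3 -m crank '[0,0,0,30,1,0,65, 0,0,0,30.5,2,0,65, 0,0,0,0,0,25,65, 0,0,0,0,0,30,65, 0,0,0,0,0,30,65, 0,0,0,0,0,30,65, 0,0,0,0,0,30,65, 0,0,0,0,0,25,65, 0,0,0,0,0,11,65, 0,0,0,0,0,0,65, 0,0,0,0,0,0,65]'
python3 - <<'E'
from h import *
im,d=optics.get_image("wrist");cv2.imwrite("pics/w2.png",im)
E
```

```text
clock: 3.38
ee_pos: [0.5965, -0.2509, 0.046]
orientation: [3.141, -0.0, -0.002]
force: [-0.4, 0.7, 0.4]
finger_gap: 0.758
```

View pics/w2.png

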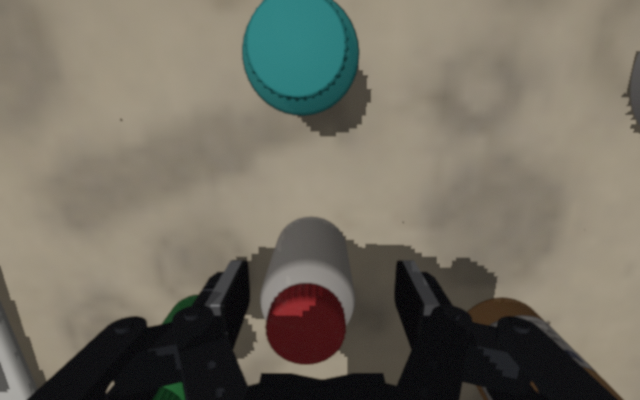

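The bottle sits between the fingers, about 14 px (5–6 mm) left of centre. I'll centre on it and then close.

```bash
python3 -m crank '[0,0,0,0,-5.5,0,65, 0,0,0,0,0,0,65, 0,0,0,0,0,0,20, 0,0,0,0,0,0,20, 0,0,0,0,0,0,20, 0,0,0,0,0,0,20, 0,0,0,0,0,0,20, 0,0,0,0,0,0,20, 0,0,0,0,0,0,20]' 35
python3 - <<'E'
from h import *
im,d=optics.get_image("wrist");cv2.imwrite("pics/w3.png",im);c=optics.get_calibration("wrist")
print(state()["ee_pos"])
for ce,st in rgb(im,78,100,(240,260,380,380)): print("cap",ce,st,atz(c,[ce],.070))
E
```

```text
clock: 4.18
ee_pos: [0.5972, -0.2443, 0.0463]
orientation: [3.141, -0.001, -0.0]
force: [0.3, 0.3, 5.4]
finger_gap: 0.405
[ 0.59725639 -0.24425137  0.04628261]
cap [320.40536278 327.06737269] [43, 25, 78, 79, 4438] [[ 0.60241334 -0.24377183  0.07      ]]
```

View pics/w3.png

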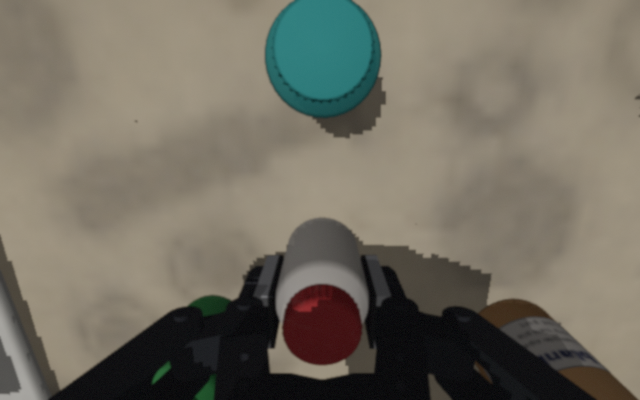

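```bash
python3 -m crank '[0,0,0,0,0,-10,20, 0,0,0,0,0,-25,20, 0,0,0,0,0,-35,20, 0,0,0,0,0,-40,20, 0,0,0,-5,-10,-30,20, 0,0,0,-14,-25,-10,20, 0,0,0,-15,-35,0,20, 0,0,0,-15,-35,0,20, 0,0,0,-15,-35,0,20, 0,0,0,-15,-35,0,20, 0,0,0,-15,-35,0,20, 0,0,0,-15,-35,0,20]'; python3 -m crank '[0,0,0,-15,-35,0,20, 0,0,0,-10,-35,0,20, 0,0,0,0,-25,0,20, 0,0,0,0,-17,0,20, 0,0,0,0,0,0,20, 0,0,0,0,0,0,20]'
python3 - <<'E'
from h import *
print(state()["ee_pos"])
im,d=optics.get_image("wrist");cv2.imwrite("pics/w4.png",im);c=optics.get_calibration("wrist");
import pickle;pickle.dump((c,state()),open("w4.pkl","wb"))
E
```

```text
clock: 5.23
ee_pos: [0.4865, 0.002, 0.1957]
orientation: [3.141, -0.0, -0.0]
force: [1.1, 0.5, 0.1]
finger_gap: 0.406
clock: 5.73
ee_pos: [0.4625, 0.1132, 0.1955]
orientation: [3.141, -0.0, 0.002]
force: [-0.4, -1.5, 0.6]
finger_gap: 0.405
[0.46246234 0.11321444 0.195545  ]
```

View pics/w4.png

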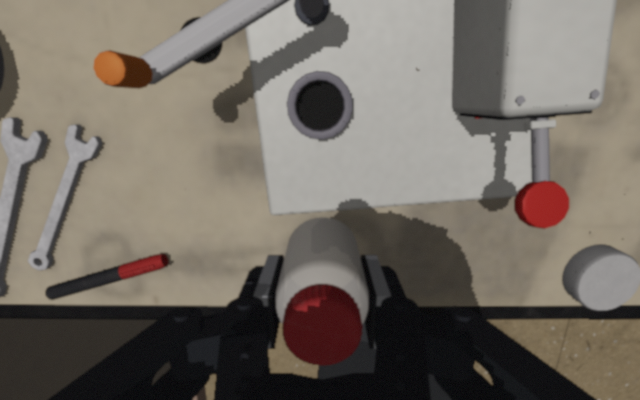

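```bash
cat > ring.py <<'E'
from h import *
def ring(im,box):
    l,t,r,b=box;S=6
    z=cv2.resize(im[t:b,l:r],None,fx=S,fy=S,interpolation=cv2.INTER_CUBIC)
    g=cv2.cvtColor(z,cv2.COLOR_BGR2GRAY);return z,g
E
python3 - <<'E'
from ring import *
import pickle
c,s=pickle.load(open("w4.pkl","rb"));im=cv2.imread("pics/w4.png")
l,t,S=270,55,6
z,g=ring(im,(270,55,370,150))
out=z.copy()
g2=cv2.GaussianBlur(g,(9,9),0)
for th,nm,zz in [(50,"inner",.026),(150,"outer",.026)]:
    m=(g2<th).astype(np.uint8)
    n,lab,st,ce=cv2.connectedComponentsWithStats(m)
    i=lab[int((104-t)*S),int((320-l)*S)]
    cs,_=cv2.findContours((lab==i).astype(np.uint8),cv2.RETR_EXTERNAL,cv2.CHAIN_APPROX_NONE)
    k=max(cs,key=cv2.contourArea);e=cv2.fitEllipse(k);cv2.ellipse(out,e,(0,255,0),1)
    uv=(np.array(e[0])+.5)/S-.5+[l,t];print(nm,uv,np.array(e[1])/S,e[2],atz(c,[uv],zz))
cv2.imwrite("pics/ring4.png",out)
for ce,st in rgb(im,78,100,(240,260,400,380)): print("cap",ce,st,atz(c,[ce],.2192))
print(np.array(s["ee_pos"]))
k=[ (ce,st) for ce,st in rgb(im,90,110,(85,40,155,95))]
for ce,st in k: print("knob",ce,st,atz(c,[ce],.115))
for ce,st in rgb(im,78,100,(500,170,580,235)): print("pad",ce,st,atz(c,[ce],.106))
E
```

```text
inner [319.10962423 104.7388916 ] [47.67772929 49.57090251] 1.4001975059509277 [[0.53493913 0.11411803 0.026     ]]
outer [320.33795166 105.70401001] [67.22530111 71.14427185] 154.59080505371094 [[0.53419008 0.11313034 0.026     ]]
cap [320.08256675 327.32106798] [43, 25, 77, 80, 4457] [[0.46779728 0.11261199 0.2192    ]]
[0.46259195 0.11200645 0.19534761]
knob [121.48406863  69.65012255] [9, 11, 58, 36, 1632] [[0.55464054 0.22091195 0.115     ]]
pad [541.90133202 203.86038481] [15, 11, 54, 47, 2027] [[ 0.47542306 -0.02823723  0.106     ]]
```

View pics/ring4.png

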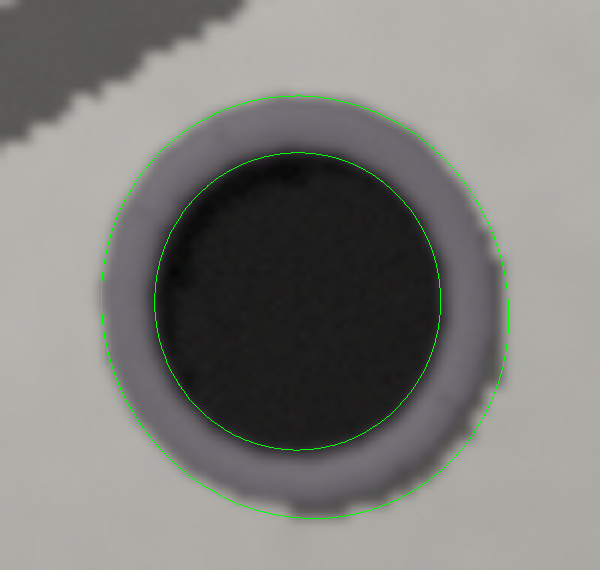

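Run:
```python
from h import *
import pickle
c,s=pickle.load(open("w4.pkl","rb"));im=cv2.imread("pics/w4.png")
E=np.array(s["ee_pos"])
box=(240,260,400,380)
a=rgb(im,78,100,box)[0][1];print(a)
th=np.linspace(0,2*np.pi,73)
for dz in (.0237,.021):
  for dx in (0,.001,.002,.003,.004,.005):
    P=[]
    for zz in (0,-.010):
        P.append(np.c_[E[0]+dx+.013*np.cos(th),E[1]+.0005+.013*np.sin(th),np.full(73,E[2]+dz+zz)])
    q=proj(c,np.vstack(P));print(dz,dx,q.min(0).round(1),q.max(0).round(1))
print(240+a[0],260+a[1],240+a[0]+a[2],260+a[1]+a[3])
cv2.imwrite("pics/capz.png",cv2.resize(im[200:400,230:410],None,fx=3,fy=3))
```

```text
[43, 25, 77, 80, 4457]
0.0237 0 [280.9 289.6] [360.  372.2]
0.0237 0.001 [280.8 287.1] [360.1 369.9]
0.0237 0.002 [280.7 284.5] [360.2 367.5]
0.0237 0.003 [280.6 281.9] [360.3 365.1]
0.0237 0.004 [280.5 279.3] [360.4 362.7]
0.0237 0.005 [280.4 276.7] [360.5 360.3]
0.021 0 [281.8 285.6] [359.1 366.4]
0.021 0.001 [281.7 283.1] [359.2 364.1]
0.021 0.002 [281.6 280.6] [359.3 361.7]
0.021 0.003 [281.5 278. ] [359.4 359.4]
0.021 0.004 [281.4 275.5] [359.5 357. ]
0.021 0.005 [281.3 272.9] [359.6 354.6]
283 285 360 365
```

View pics/capz.png

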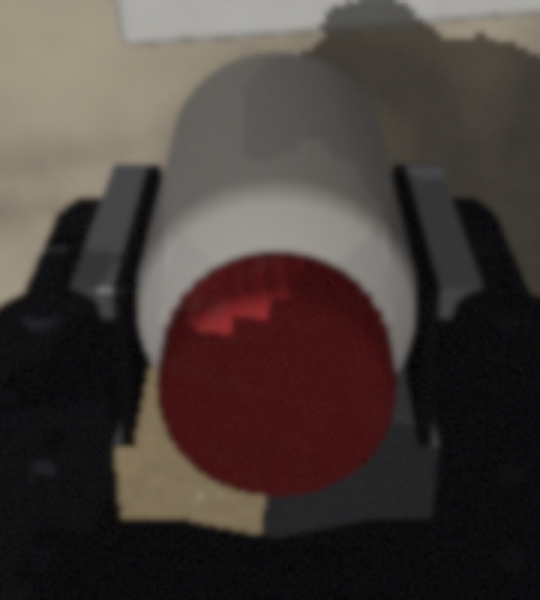

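```bash
python3 -m crank '[0,0,0,15,0,0,20, 0,0,0,25,0,0,20, 0,0,0,20,0,5,20, 0,0,0,10.5,0,20,20, 0,0,0,0,0,30,20, 0,0,0,0,0,30,20, 0,0,0,0,0,20,20, 0,0,0,0,0,10,20, 0,0,0,0,0,0,20, 0,0,0,0,0,0,20]'
python3 - <<'E'
from h import *
for i in range(4):
    s=state();c=optics.get_calibration("wrist")
    im,d=optics.get_image("wrist")
    print(s["ee_pos"],s["orientation"],-np.array(c["R"]).T@c["t"])
cv2.imwrite("pics/w5.png",im)
im,d=optics.get_image("scene");cv2.imwrite("pics/s5.png",cv2.resize(im[130:280,150:340],None,fx=4,fy=4,interpolation=cv2.INTER_CUBIC))
import pickle;pickle.dump((c,s),open("w5.pkl","wb"))
E
```

```text
clock: 6.62
ee_pos: [0.5336, 0.1118, 0.0806]
orientation: [3.141, -0.0, -0.001]
force: [-0.4, 0.2, -0.5]
finger_gap: 0.408
[0.53359711 0.11180639 0.08058314] [ 3.14113922e+00 -1.21075115e-04 -1.49963794e-03] [0.60870724 0.11166316 0.19845767]
[0.53416179 0.11232269 0.08139941] [-3.14146124e+00 -1.98759240e-03 -1.10997106e-03] [0.60905793 0.1121114  0.19941723]
[0.53437434 0.11259874 0.08179342] [-3.14118702e+00 -2.87273870e-03 -8.09235386e-04] [0.60916514 0.11239926 0.19989808]
[0.53436616 0.11276372 0.08192497] [-3.14111226e+00 -3.16524799e-03 -5.44835590e-04] [0.60912166 0.11257105 0.20004173]
```

View pics/w5.png

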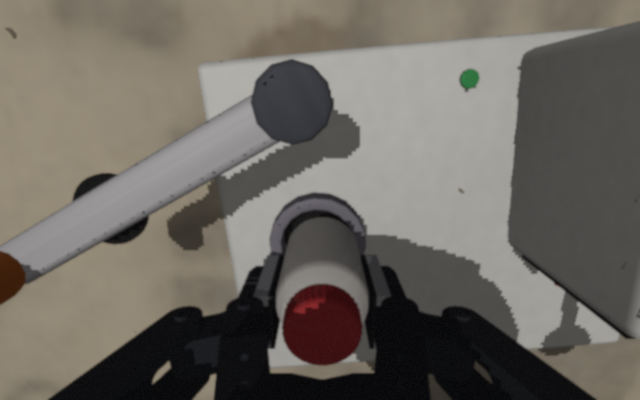

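View pics/s5.png

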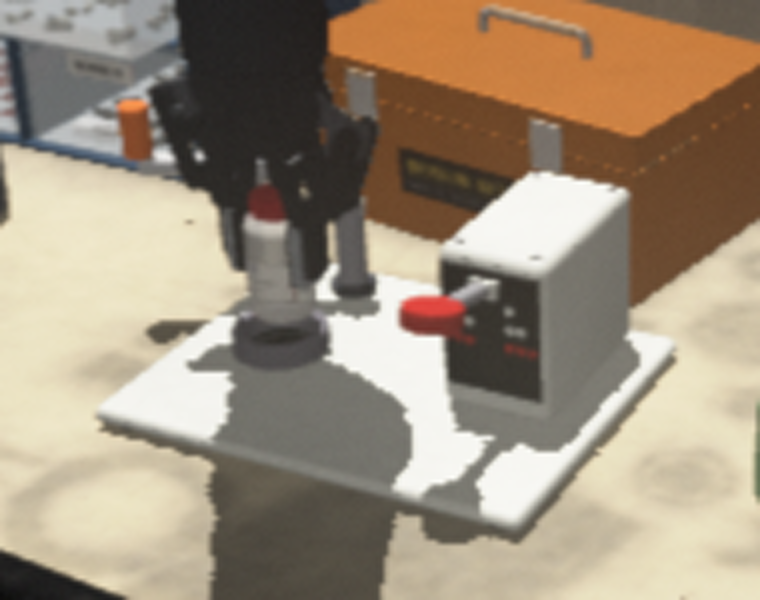

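```bash
cat > ov.py <<'E'
from h import *
import pickle,sys
def overlay(pk,png,out,well,bot,zb,crop,S=4):
    c,s=pickle.load(open(pk,"rb"));im=cv2.imread(png)
    l,t,r,b=crop
    z=cv2.resize(im[t:b,l:r],None,fx=S,fy=S,interpolation=cv2.INTER_CUBIC)
    th=np.linspace(0,2*np.pi,91)
    def circ(x,y,zz,rad,col):
        q=proj(c,np.c_[x+rad*np.cos(th),y+rad*np.sin(th),np.full(91,zz)])
        q=((q-[l,t]+.5)*S-.5).round().astype(int);cv2.polylines(z,[q],True,col,1)
    circ(*well,.026,.020,(0,255,0));circ(*well,.026,.027,(0,255,0))
    for h,r_ in((0,.018),(.06,.018),(.07,.013)):circ(*bot,zb+h,r_,(255,100,0))
    cv2.imwrite(out,z)
E
python3 - <<'E'
from ov import *
c,s=pickle.load(open("w5.pkl","rb"));e=s["ee_pos"]
overlay("w5.pkl","pics/w5.png","pics/o5.png",(.5344,.1134),(e[0]+.001,e[1]),e[2]-.046,(240,180,400,330))
E
```

```text
(no output)
```

View pics/o5.png

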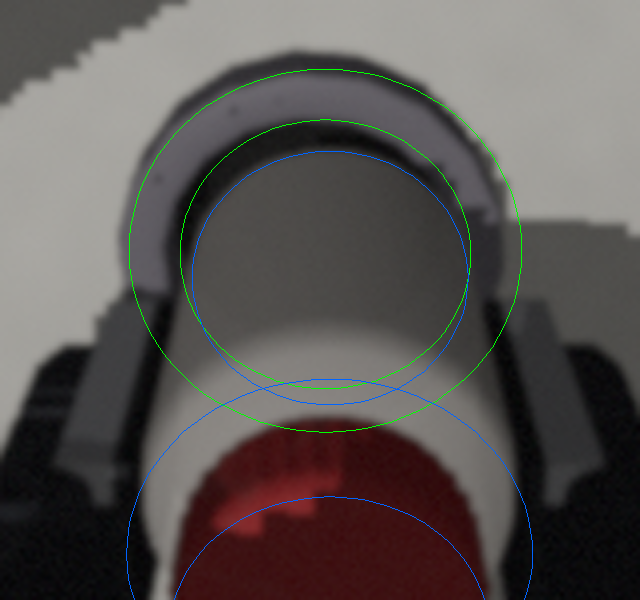

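```bash
python3 -m crank '[0,0,0,-1,-1.5,0,20, 0,0,0,0,0,2,20, 0,0,0,0,0,2,20, 0,0,0,0,0,2,20, 0,0,0,0,0,2,20, 0,0,0,0,0,2,20, 0,0,0,0,0,1,20]'; python3 -c "
from workcell import state
s=state();print(s['force'],s['moment'],s['ee_pos'])"
```

```text
clock: 7.45
ee_pos: [0.532, 0.1142, 0.0688]
orientation: [3.141, 0.001, 0.0]
force: [0.5, 1.0, -0.9]
finger_gap: 0.409
[ 0.46307756  1.00268924 -0.88059098] [0.07489875 0.00549046 0.00539907] [0.53196586 0.1142049  0.06882081]
```

```bash
python3 -m crank '[0,0,0,0,0,1.5,20, 0,0,0,0,0,1.5,20, 0,0,0,0,0,1.5,20, 0,0,0,0,0,1.5,20, 0,0,0,0,0,0,20]'
python3 - <<'E'
from h import *
for i in range(3):
    s=state();c=optics.get_calibration("wrist");im,d=optics.get_image("wrist");print(s['force'],s['moment'],s['ee_pos'])
cv2.imwrite("pics/w6.png",im[150:400,160:480])
im,d=optics.get_image("scene");cv2.imwrite("pics/s6.png",cv2.resize(im[150:250,170:270],None,fx=6,fy=6,interpolation=cv2.INTER_CUBIC))
E
```

```text
clock: 7.87
ee_pos: [0.532, 0.1142, 0.063]
orientation: [3.141, 0.0, -0.0]
force: [0.1, -0.3, -0.6]
finger_gap: 0.404
[ 0.111185   -0.26292091 -0.64397379] [-0.00451114  0.00362844  0.00357632] [0.53199016 0.11418771 0.06297923]
[-0.14658459 -0.38973865  0.17351252] [ 0.03931762 -0.02676329 -0.00053003] [0.53206179 0.11422046 0.06313753]
[-0.20475133 -0.29780582 -1.27194938] [-0.0230748  -0.00521705 -0.03057005] [0.53216385 0.11427494 0.06325404]
```

View pics/w6.png

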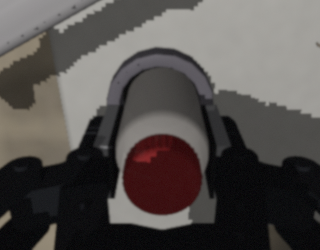

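View pics/s6.png

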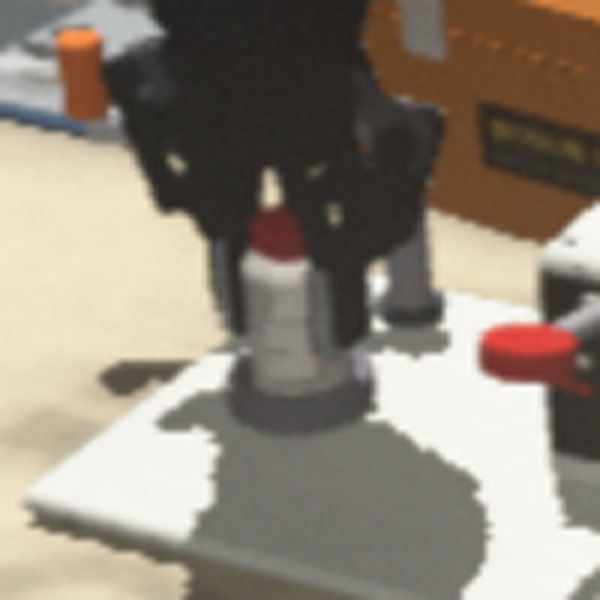

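Inserted without any force. I'll lower it to the floor.

```bash
python3 -m crank '[0,0,0,0,0,1,20, 0,0,0,0,0,1,20, 0,0,0,0,0,1,20, 0,0,0,0,0,1,20, 0,0,0,0,0,0,20]';python3 -m crank '[0,0,0,0,0,1,20, 0,0,0,0,0,1,20, 0,0,0,0,0,0,20]'
```

```text
clock: 8.48
ee_pos: [0.532, 0.1142, 0.0591]
orientation: [3.141, 0.0, 0.0]
force: [0.4, 0.1, -1.0]
finger_gap: 0.405
clock: 8.73
ee_pos: [0.5323, 0.1143, 0.0582]
orientation: [3.141, -0.0, -0.0]
force: [-2.3, -1.1, 7.3]
finger_gap: 0.406
```

```bash
python3 -m crank '[0,0,0,0,0,-0.5,40, 0,0,0,0,0,0,50, 0,0,0,0,0,0,60, 0,0,0,0,0,0,60, 0,0,0,0,0,0,60, 0,0,0,0,0,-10,60, 0,0,0,0,0,-20,60, 0,0,0,0,0,-30,60, 0,0,0,-5,0,-30,60, 0,0,0,-10,0,-30,60, 0,0,0,-20,0,-15,60, 0,0,0,-25,0,0,60]'; python3 -m crank '[0,0,0,-10,0,0,30, 0,0,0,0,0,0,0, 0,0,0,0,0,0,0]';python3 - <<'E'
from h import *
im,d=optics.get_image("wrist");cv2.imwrite("pics/w7.png",im);c=optics.get_calibration("wrist");s=state()
print(s["ee_pos"],s["finger_gap"])
import pickle;pickle.dump((c,s),open("w7.pkl","wb"))
for ce,st in rgb(im,90,110,(0,0,300,250)): print("knob",ce,st,atz(c,[ce],.115))
for ce,st in rgb(im,78,100,(270,30,380,250)): print("cap",ce,st,atz(c,[ce],.082))
im,d=optics.get_image("top");cv2.imwrite("pics/t7.png",cv2.resize(im[130:260,140:320],None,fx=4,fy=4,interpolation=cv2.INTER_CUBIC))
E
```

```text
clock: 9.73
ee_pos: [0.4749, 0.1153, 0.1973]
orientation: [-3.139, -0.009, -0.001]
force: [0.3, 0.5, -0.2]
finger_gap: 0.704
clock: 9.98
ee_pos: [0.4624, 0.1141, 0.1929]
orientation: [3.141, -0.001, 0.0]
force: [0.7, 0.2, 0.0]
finger_gap: 0.285
[0.46302179 0.11415292 0.19274434] 0.19739783330251964
knob [120.06060606  69.64646465] [92, 50, 59, 38, 1683] [[0.55494262 0.22256325 0.115     ]]
cap [321.65914585 105.96454472] [33, 56, 39, 41, 1241] [[0.53526864 0.1142999  0.082     ]]
```

View pics/w7.png

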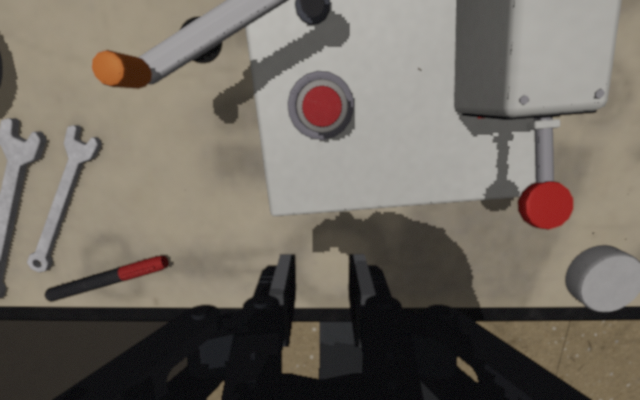

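```bash
python3 -m crank '[0,0,0,10,-15,0,60, 0,0,0,25,-30,0,60, 0,0,0,30,-30,0,60, 0,0,0,20,-20,0,60, 0,0,0,6.5,-11,0,60, 0,0,0,0,0,15,60, 0,0,0,0,0,10,60, 0,0,0,0,0,0,60, 0,0,0,0,0,0,60]'
python3 - <<'E'
from h import *
s=state();c=optics.get_calibration("wrist");im,d=optics.get_image("wrist");cv2.imwrite("pics/w8.png",im)
print(s["ee_pos"])
for ce,st in rgb(im,90,110,(200,150,440,390)): print("knob",ce,st,atz(c,[ce],.115),atz(c,[ce],.127))
E
```

```text
clock: 10.83
ee_pos: [0.5525, 0.2185, 0.1666]
orientation: [3.14, 0.003, -0.001]
force: [-0.4, 0.2, -0.2]
finger_gap: 0.704
[0.5524927  0.21849028 0.16658732]
knob [313.9992343  243.51607963] [97, 70, 35, 47, 1306] [[0.55446822 0.22267824 0.115     ]] [[0.55967635 0.22238299 0.127     ]]
knob [256.88778055 359.72568579] [43, 201, 30, 20, 401] [[0.47817156 0.25794209 0.115     ]] [[0.4887892 0.2551466 0.127    ]]
```

View pics/w8.png

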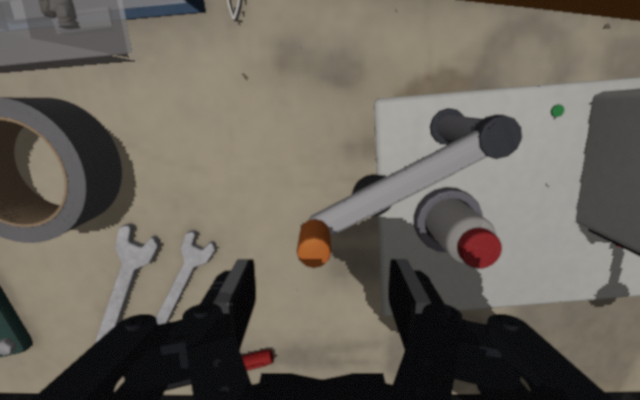

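```bash
python3 -m crank '[0,0,0,1,-2,10,60, 0,0,0,0,0,15,60, 0,0,0,0,0,12,60, 0,0,0,0,0,4,60, 0,0,0,0,0,0,60, 0,0,0,0,0,0,60]' 20
python3 - <<'E'
from h import *
s=state();c=optics.get_calibration("wrist");im,d=optics.get_image("wrist");cv2.imwrite("pics/w9.png",im)
print(s["ee_pos"])
E
```

```text
clock: 11.38
ee_pos: [0.5542, 0.2217, 0.1268]
orientation: [3.142, -0.0, -0.0]
force: [-0.0, 0.1, -0.0]
finger_gap: 0.703
[0.55423979 0.22171641 0.12683875]
```

View pics/w9.png

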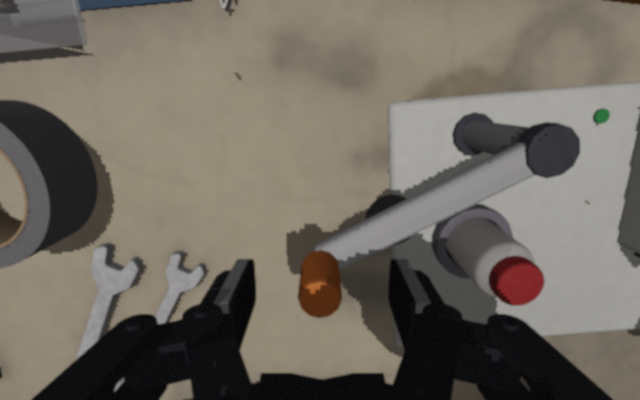

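```bash
python3 -m crank '[0,0,0,0,0,0,30, 0,0,0,0,0,0,10, 0,0,0,0,0,0,10, 0,0,0,0,0,0,10, 0,0,0,0,0,0,10, 0,0,0,0,0,0,10]' 20
python3 - <<'E'
from h import *
s=state();c=optics.get_calibration("wrist");im,d=optics.get_image("wrist")
print(s["ee_pos"],s["force"],proj(c,np.array(s["ee_pos"])))
cv2.imwrite("pics/w10.png",im)
h=np.array([.608,.1203]);k=np.array(s["ee_pos"])[:2];v=k-h;R=np.hypot(*v);a=np.pi+.0824-np.arctan2(v[1],v[0]);print(R,a)
R=.115
p=k
for t in np.linspace(a,0,17)[1:]:
    q=h+R*np.array([-np.cos(.0824-t),-np.sin(.0824-t)]);print(round(t,2),q.round(4),"tool",((q-p)*[1000,-1000]).round(1));p=q
E
```

```text
clock: 11.93
ee_pos: [0.5542, 0.2225, 0.1274]
orientation: [-3.141, -0.001, 0.001]
force: [-1.6, 2.0, 2.6]
finger_gap: 0.201
[0.55420074 0.22254557 0.12736274] [-1.60657514  2.04671908  2.59108618] [[321.89272568 300.43514332]]
0.11553578408161928 1.168827140037052
1.1 [0.5472 0.2179] tool [-7.   4.7]
1.02 [0.5402 0.2132] tool [-7.   4.7]
0.95 [0.5336 0.208 ] tool [-6.6  5.2]
0.88 [0.5274 0.2023] tool [-6.2  5.7]
0.8 [0.5216 0.1962] tool [-5.8  6.1]
0.73 [0.5163 0.1897] tool [-5.3  6.5]
0.66 [0.5115 0.1828] tool [-4.8  6.9]
0.58 [0.5072 0.1756] tool [-4.3  7.2]
0.51 [0.5034 0.1681] tool [-3.8  7.5]
0.44 [0.5002 0.1604] tool [-3.2  7.8]
0.37 [0.4976 0.1524] tool [-2.6  8. ]
0.29 [0.4955 0.1443] tool [-2.   8.1]
0.22 [0.4941 0.136 ] tool [-1.4  8.3]
0.15 [0.4932 0.1276] tool [-0.8  8.4]
0.07 [0.493  0.1192] tool [-0.2  8.4]
0.0 [0.4934 0.1108] tool [0.4 8.4]
```

View pics/w10.png

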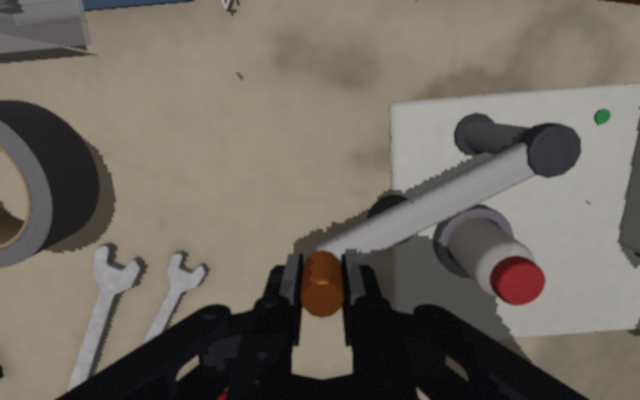

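```bash
python3 -m crank '[0,0,0,-3.5,2.3,0,10, 0,0,0,-3.5,2.4,0,10, 0,0,0,-7,4.7,0,10, 0,0,0,-6.6,5.2,0,10, 0,0,0,-6.2,5.7,0,10, 0,0,0,-5.8,6.1,0,10, 0,0,0,-5.3,6.5,0,10, 0,0,0,-4.8,6.9,0,10, 0,0,0,-4.3,7.2,0,10]'; python3 -m crank '[0,0,0,-3.8,7.5,0,10, 0,0,0,-3.2,7.8,0,10, 0,0,0,-2.6,8,0,10, 0,0,0,-2,8.1,0,10, 0,0,0,-1.4,8.3,0,10, 0,0,0,-0.8,8.4,0,10]'
```

```text
clock: 12.73
ee_pos: [0.5041, 0.1775, 0.1272]
orientation: [-3.139, 0.003, 0.003]
force: [-7.0, 7.6, 7.7]
finger_gap: 0.2
clock: 13.23
ee_pos: [0.4928, 0.1262, 0.127]
orientation: [3.141, -0.0, 0.001]
force: [-1.5, 3.2, 3.9]
finger_gap: 0.203
```

```bash
python3 -m crank '[0,0,0,-0.2,6,0,10, 0,0,0,0,5,0,10, 0,0,0,0.2,3,0,10, 0,0,0,0.2,2,0,10, 0,0,0,0,0,0,10]'; python3 -m crank '[0,0,0,0,1.5,0,10, 0,0,0,0,0,0,10]'
```

```text
clock: 13.65
ee_pos: [0.4934, 0.1118, 0.1269]
orientation: [-3.14, 0.0, 0.0]
force: [-1.9, 5.9, 4.4]
finger_gap: 0.202
clock: 13.82
ee_pos: [0.4934, 0.1116, 0.1269]
orientation: [-3.138, -0.0, 0.002]
force: [-1.6, 7.7, 3.9]
finger_gap: 0.197
```

```bash
python3 -m crank '[0,0,0,0,2,0,10, 0,0,0,0,0,0,10]'; python3 -m crank '[0,0,0,0,2,0,10, 0,0,0,0,0,0,10]'
python3 - <<'E'
from h import *
s=state();c=optics.get_calibration("wrist");im,d=optics.get_image("wrist");cv2.imwrite("pics/w11.png",im)
print(s["ee_pos"])
E
```

```text
clock: 13.98
ee_pos: [0.4934, 0.1115, 0.1269]
orientation: [-3.135, -0.001, 0.002]
force: [-2.7, 10.8, 2.1]
finger_gap: 0.201
clock: 14.15
ee_pos: [0.4933, 0.1113, 0.127]
orientation: [-3.133, -0.002, 0.004]
force: [-3.1, 15.3, 0.3]
finger_gap: 0.199
[0.49333396 0.11133886 0.12696636]
```

View pics/w11.png

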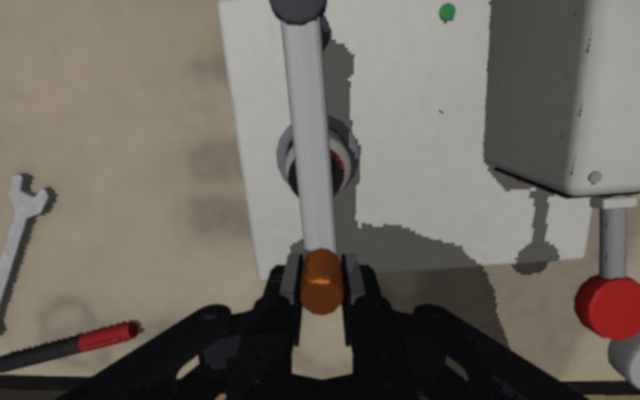

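```bash
python3 -m crank '[0,0,0,0,-3,0,10, 0,0,0,0,-3,0,15, 0,0,0,0,0,0,40, 0,0,0,0,0,0,50, 0,0,0,0,0,0,50, 0,0,0,0,0,0,50, 0,0,0,0,0,-12,50, 0,0,0,0,0,-22,50, 0,0,0,0,0,-22,50, 0,0,0,0,0,-10,50]'; python3 -m crank '[0,0,0,-2,15,0,0, 0,0,0,-3,25,0,0, 0,0,0,-4,30,0,0, 0,0,0,-4,30,0,0, 0,0,0,-4,25,0,0, 0,0,0,-2,14,0,0, 0,0,0,0,0,0,0, 0,0,0,0,0,0,0]' 40;  python3 - <<'E'
from h import *
s=state();c=optics.get_calibration("wrist");im,d=optics.get_image("wrist");cv2.imwrite("pics/w12.png",im)
print(s["ee_pos"],s["finger_gap"])
e=np.array(s["ee_pos"]);print("tipproj",proj(c,e-[0,0,.025]),proj(c,[e[0],e[1],.106]))
for ce,st in rgb(im,78,100,(200,150,440,399)): print("pad",ce,st,atz(c,[ce],.106))
im,d=optics.get_image("top");cv2.imwrite("pics/t12.png",im[130:260,140:460])
im,d=optics.get_image("scene");cv2.imwrite("pics/s12.png",cv2.resize(im[130:280,150:340],None,fx=4,fy=4,interpolation=cv2.INTER_CUBIC))
E
```

```text
clock: 15.03
ee_pos: [0.4947, 0.111, 0.1949]
orientation: [-3.141, -0.003, -0.001]
force: [0.9, 0.3, 0.8]
finger_gap: 0.587
clock: 15.7
ee_pos: [0.4743, -0.0285, 0.1925]
orientation: [-3.142, 0.0, -0.002]
force: [-0.1, -0.1, 0.2]
finger_gap: -0.003
[ 0.47428245 -0.02847388  0.19250729] -0.0031101344126309486
tipproj [[321.94875059 270.4844329 ]] [[321.98418194 224.68306214]]
pad [324.87315473 222.57517769] [101, 49, 49, 48, 1829] [[ 0.47570008 -0.03031067  0.106     ]]
```

View pics/w12.png

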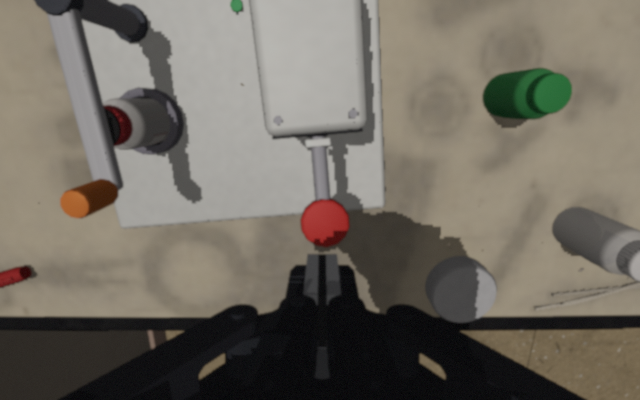

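View pics/s12.png

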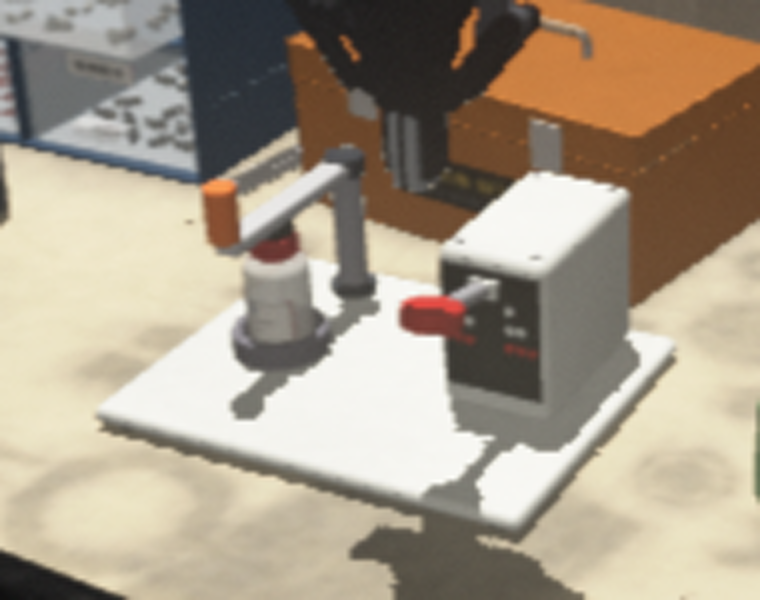

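Bottle is seated and the arm is shut over the cap. Next, down to the pad.

```bash
python3 -m crank '[0,0,0,-0.5,2,10,0, 0,0,0,0,0,15,0, 0,0,0,0,0,15,0, 0,0,0,0,0,10,0, 0,0,0,0,0,3,0, 0,0,0,0,0,0,0]';for i in 1 2 3 4; do :; done; python3 -m crank '[0,0,0,0,0,2,0, 0,0,0,0,0,2,0]'; python3 -m crank '[0,0,0,0,0,2,0, 0,0,0,0,0,2,0]'
```

```text
clock: 16.35
ee_pos: [0.4734, -0.0294, 0.1387]
orientation: [-3.141, 0.002, 0.001]
force: [0.7, -0.7, 0.0]
finger_gap: -0.009
clock: 16.52
ee_pos: [0.4747, -0.0297, 0.1363]
orientation: [3.142, -0.002, 0.0]
force: [0.5, 0.3, 0.4]
finger_gap: -0.002
clock: 16.68
ee_pos: [0.4744, -0.0299, 0.1322]
orientation: [3.141, -0.001, -0.0]
force: [-0.2, 0.4, 4.6]
finger_gap: -0.004
```

```bash
python3 -m crank '[0,0,0,-0.5,0,4,0, 0,0,0,-0.5,0,5,0, 0,0,0,-0.5,0,5,0, 0,0,0,0,0,5,0, 0,0,0,0,0,5,0, 0,0,0,0,0,5,0, 0,0,0,0,0,5,0, 0,0,0,0,0,5,0, 0,0,0,0,0,4,0, 0,0,0,0,0,2,0, 0,0,0,0,0,0,0]'
python3 - <<'E'
from h import *
for i in range(3):
    im,d=optics.get_image("scene");s=state();print(s["ee_pos"],s["force"])
cv2.imwrite("pics/s13.png",cv2.resize(im[160:250,220:320],None,fx=7,fy=6,interpolation=cv2.INTER_CUBIC))
im,d=optics.get_image("wrist");cv2.imwrite("pics/w13.png",im)
E
```

```text
clock: 17.6
ee_pos: [0.4715, -0.0301, 0.0864]
orientation: [3.141, 0.002, -0.0]
force: [-3.5, -0.9, 7.0]
finger_gap: 0.004
[ 0.47152302 -0.03011027  0.08656384] [-3.6943644  -0.37814391  6.84635195]
[ 0.47150079 -0.03012202  0.08664068] [-3.65538329 -0.13740267  5.81327377]
[ 0.47153228 -0.0300997   0.08670613] [-4.02082424  0.04848785  6.18626612]
```

View pics/s13.png

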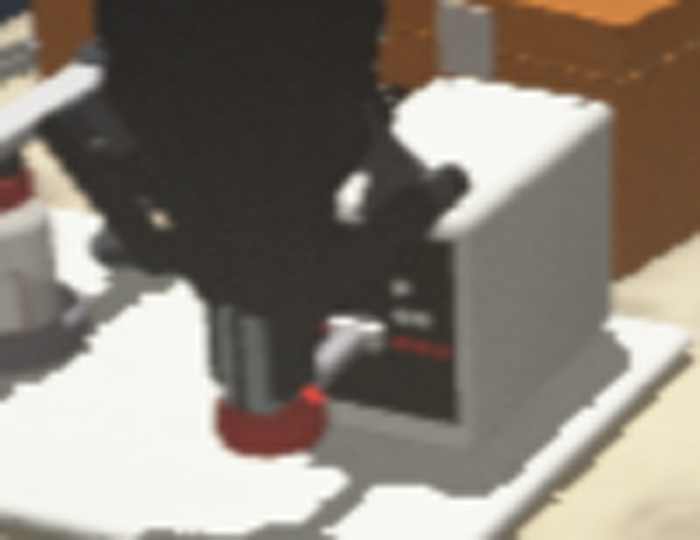

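View pics/w13.png

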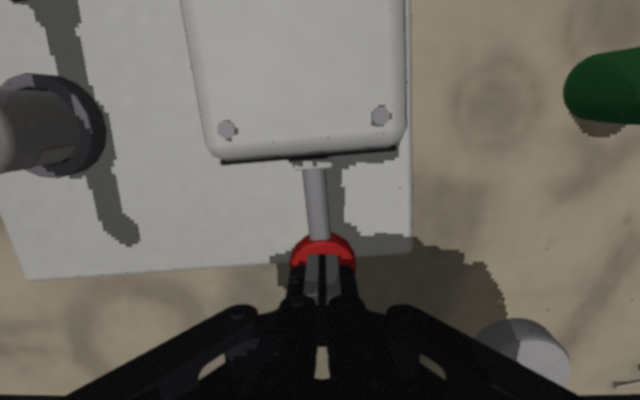

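```bash
python3 -m crank '[0,0,0,0,0,2,0, 0,0,0,0,0,2,0, 0,0,0,0,0,2,0, 0,0,0,0,0,1.5,0, 0,0,0,0,0,0,0, 0,0,0,0,0,0,0]'
python3 - <<'E'
from h import *
for i in range(4):
    im,d=optics.get_image("scene");s=state();print(s["ee_pos"],s["force"])
cv2.imwrite("pics/s14.png",cv2.resize(im[195:230,255:295],None,fx=16,fy=16,interpolation=cv2.INTER_CUBIC))
im,d=optics.get_image("wrist");cv2.imwrite("pics/w14.png",im)
E
```

```text
clock: 18.3
ee_pos: [0.4721, -0.0301, 0.0793]
orientation: [3.141, 0.001, -0.0]
force: [-3.2, -0.4, 6.3]
finger_gap: -0.004
[ 0.47205533 -0.03005175  0.07937255] [-3.01159071 -1.0078405   5.73464095]
[ 0.47205815 -0.03005077  0.07937872] [-3.34093645 -0.77748113  5.96600499]
[ 0.47201986 -0.0300592   0.07938434] [-2.8905829  -0.48859255  6.61520387]
[ 0.47202767 -0.03007991  0.07940319] [-3.41021197 -0.91805122  6.27273532]
```

View pics/s14.png

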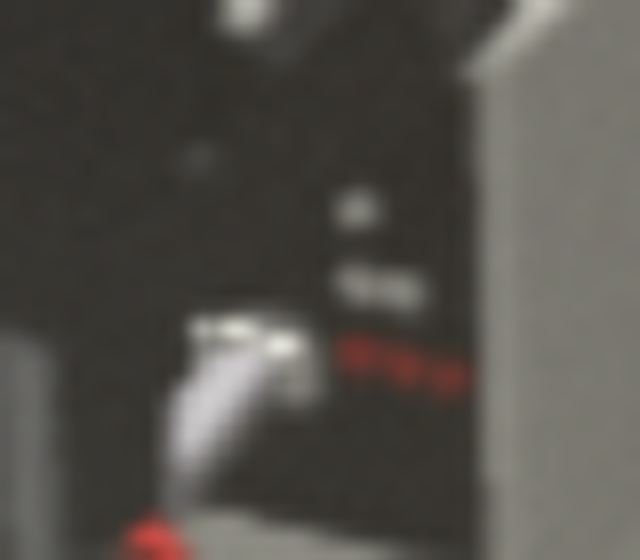

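Run:
```python
from h import *
im,d=optics.get_image("scene");c=optics.get_calibration("scene")
p=np.load("mix.npy").copy();p[1]+=.0012;a=p[2]
def W(L):
    L=np.array(L,float).reshape(-1,3);o=L.copy();R=np.array([[np.cos(a),-np.sin(a)],[np.sin(a),np.cos(a)]]);o[:,:2]=L[:,:2]@R.T+p[:2];return o
S=8;l,t,r,b=220,165,315,240
def Z(q):return ((q-[l,t]+.5)*S-.5)
# check housing corners
out=cv2.resize(im[t:b,l:r],None,fx=S,fy=S,interpolation=cv2.INTER_CUBIC)
H=[[-.02,-.101,.104],[-.02,-.039,.104],[-.02,-.101,.012],[-.02,-.039,.012],[.087,-.101,.104],[.087,-.101,.012]]
for q in Z(proj(c,W(H))): cv2.circle(out,tuple(int(v) for v in q),3,(0,255,255),1)
th=np.linspace(0,2*np.pi,61)
for T,col in((.30,(255,0,0)),(.36,(0,255,0)),(.42,(255,0,255))):
    s=T-.2
    def lev(u,v,w): # u forward along lever, w normal
        return [.07-u*np.cos(s)-w*np.sin(s),-.07+v,.07-u*np.sin(s)+w*np.cos(s)]
    for w in(-.006,.006):
        q=Z(proj(c,W([lev(.15+.016*np.cos(x),.016*np.sin(x),w) for x in th])));cv2.polylines(out,[q.round().astype(int)],True,col,1)
    q=Z(proj(c,W([lev(u,0,0) for u in(.09,.15)])));cv2.polylines(out,[q.round().astype(int)],False,col,1)
cv2.imwrite("pics/o14.png",out)
```

```text
(no output)
```

View pics/o14.png

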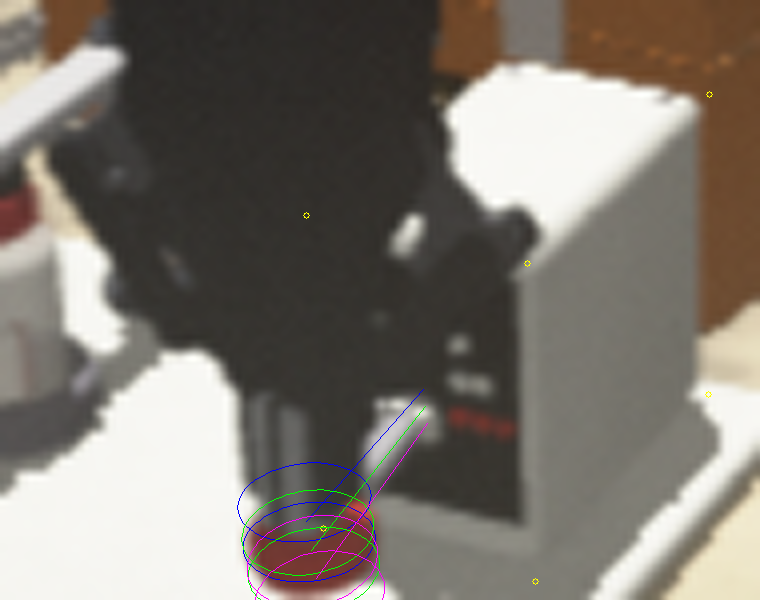

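View pics/w14.png

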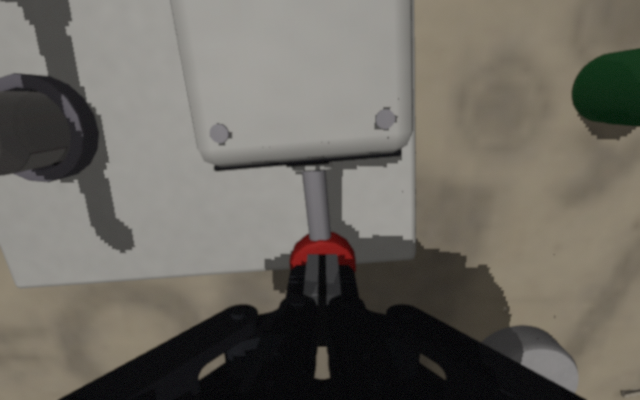

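Run:
```python
from h import *
c=optics.get_calibration("scene");im1,_=optics.get_image("scene");im0=cv2.imread("pics/scene1.png")
cv2.imwrite("pics/full15.png",im1)
p=np.load("mix.npy").copy();p[1]+=.0012;a=p[2]
def W(L):
    L=np.array(L,float).reshape(-1,3);o=L.copy();R=np.array([[np.cos(a),-np.sin(a)],[np.sin(a),np.cos(a)]]);o[:,:2]=L[:,:2]@R.T+p[:2];return o
def padpts(T):
    s=T-.2;th=np.linspace(0,2*np.pi,61)
    return proj(c,W([[.07-(.15+.016*np.cos(x))*np.cos(s)-w*np.sin(s),-.07+.016*np.sin(x),.07-(.15+.016*np.cos(x))*np.sin(s)+w*np.cos(s)] for w in(-.006,.006) for x in th]))
for nm,im,box in(("home",im0,(240,190,280,222)),("now",im1,(240,215,275,245))):
    l,t,r,b=box
    B=im[t:b,l:r].astype(float);red=(B[...,2]-B[...,1:2].max(-1))
    m=red>40
    ys,xs=np.nonzero(m);print(nm,"cols",xs.min()+l,xs.max()+l,"rows",ys.min()+t,ys.max()+t)
    # subpixel bottom at middle cols
    mid=int(round((xs.min()+xs.max())/2));pro=red[:,mid-2:mid+3].mean(1);mx=pro.max()
    i=max(np.nonzero(pro>mx/2)[0]);print(" bottom",t+i+(pro[i]-mx/2)/(pro[i]-pro[i+1]),pro.round(0).astype(int).tolist())
for T in(0,.30,.33,.36,.39,.42):
    q=padpts(T);print(T,q.min(0).round(2),q.max(0).round(2))
```

```text
home cols 250 279 rows 204 217
 bottom 208.73397435897436 [3, 1, 1, 2, 3, 3, 3, 4, 4, 5, 3, 3, 3, 6, 25, 80, 111, 114, 80, 49, 40, 37, 35, 38, 35, 17, 5, 3, 3, 3, 3, 3]
now cols 251 266 rows 227 238
 bottom 239.16374269005848 [2, 2, 1, 1, 2, 1, 2, 1, 2, 2, 2, 2, 1, 1, 1, 3, 12, 41, 54, 56, 60, 60, 59, 56, 36, 2, 0, 0, 0, 0]
0 [248.65 203.27] [265.98 214.79]
0.3 [249.22 222.37] [266.43 237.24]
0.33 [249.46 224.08] [266.68 239.21]
0.36 [249.73 225.75] [266.96 241.13]
0.39 [250.04 227.37] [267.27 242.98]
0.42 [250.38 228.95] [267.61 244.77]
```

Run:
```python
from h import *
c=optics.get_calibration("scene");im1=cv2.imread("pics/full15.png");im0=cv2.imread("pics/scene1.png");im12=None
p=np.load("mix.npy").copy();p[1]+=.0012;a=p[2]
def W(L):
    L=np.array(L,float).reshape(-1,3);o=L.copy();R=np.array([[np.cos(a),-np.sin(a)],[np.sin(a),np.cos(a)]]);o[:,:2]=L[:,:2]@R.T+p[:2];return o
def low(T,u):
    s=T-.2;th=np.linspace(0,2*np.pi,721)
    q=proj(c,W([[.07-(.15+.016*np.cos(x))*np.cos(s)-w*np.sin(s),-.07+.016*np.sin(x),.07-(.15+.016*np.cos(x))*np.sin(s)+w*np.cos(s)] for w in(-.006,) for x in th]))
    return q[abs(q[:,0]-u)<.3][:,1].max()
for u in (254,256,258,260,262):
    res=[]
    for im,t,b in((im0,195,224),(im1,225,248)):
        B=im[t:b,u].astype(float);red=B[:,2]-B[:,:2].max(-1)
        ed=[]
        j=[i for i in range(len(red)-1) if red[i]>25][-1]
        pl=red[j-3:j].mean();
        # half crossing of plateau
        k=max(i for i in range(len(red)-1) if red[i]>=pl/2);res.append(t+k+(red[k]-pl/2)/(red[k]-red[k+1]))
    print(u,np.round(res,2),"diff",round(res[1]-res[0],2),[round(low(T,u)-low(0,u),2) for T in(.27,.3,.33,.36,.39)],round(low(0,u),2))
```

```text
254 [213.27 238.37] diff 25.1 [np.float64(20.51), np.float64(22.48), np.float64(24.39), np.float64(26.2), np.float64(27.91)] 214.46
256 [213.25 239.18] diff 25.93 [np.float64(20.49), np.float64(22.51), np.float64(24.47), np.float64(26.36), np.float64(28.17)] 214.71
258 [213.21 239.26] diff 26.05 [np.float64(20.4), np.float64(22.44), np.float64(24.42), np.float64(26.34), np.float64(28.19)] 214.79
260 [213.45 239.05] diff 25.6 [np.float64(20.17), np.float64(22.23), np.float64(24.22), np.float64(26.18), np.float64(28.07)] 214.75
262 [214.2  238.31] diff 24.12 [np.float64(19.83), np.float64(21.88), np.float64(23.89), np.float64(25.86), np.float64(27.8)] 214.53
```

```bash
python3 -m crank '[0,0,0,0,0,1,0, 0,0,0,0,0,0,0, 0,0,0,0,0,0,0, 0,0,0,0,0,0,0]'
python3 - <<'E'
from h import *
for i in range(2):
    im,d=optics.get_image("scene");s=state();print(s["ee_pos"],s["force"])
cv2.imwrite("pics/s16.png",im)
for u in(256,258,260):
    B=im[225:248,u].astype(float);r=B[:,2]-B[:,:2].max(-1);j=[i for i in range(len(r)-1) if r[i]>25][-1];pl=r[j-3:j].mean();k=max(i for i in range(len(r)-1) if r[i]>=pl/2);print(225+k+(r[k]-pl/2)/(r[k]-r[k+1]))
E
```

```text
clock: 18.98
ee_pos: [0.4721, -0.03, 0.0785]
orientation: [3.141, 0.001, -0.0]
force: [-2.7, -1.0, 7.1]
finger_gap: -0.004
[ 0.472132   -0.03004105  0.07851849] [-3.81522506 -0.30012942  6.88999325]
[ 0.47211911 -0.03004965  0.07850019] [-2.59510718 -0.47686933  7.96767475]
239.15196078431373
239.33783783783784
239.24324324324326
```

View pics/s16.png

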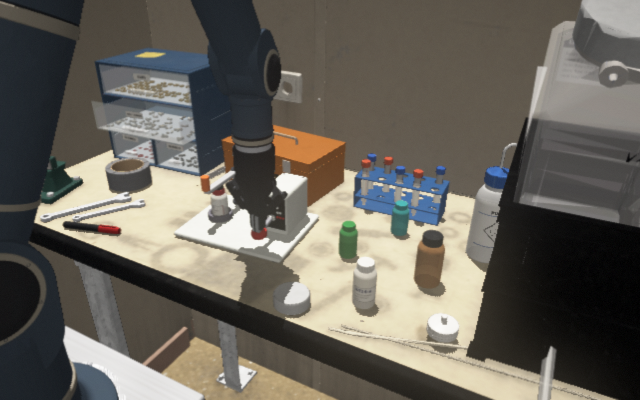

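The bystanders are undisturbed: white at (364,283), amber at (430,260). The red-capped bottle is in the well under the shut arm (219,203), and the lever pad is held at (259,233). Handing in.

```bash
python3 -c "
from workcell import order
print(order.hand_in())"
```

```text
the job is handed in; nothing more can be done
None
```

The job is done and handed in at about 19 s. The red-capped bottle stands released in the mixer well, and the hold-down arm is shut over its cap. I finished with the shut fingers still holding the speed lever at notch three.

- **Bottle:** it went into the well without resistance, and I felt it touch the floor (about 7 N) at the expected height. After release the pictures showed it upright in the ring.
- **Hold-down arm:** I pinched the knob and swung it until it stopped moving. The side force rose to about 15 N there, so it was against its stop. The pictures then showed the bar over the cap.
- **Lever:** the fingertip height and the pad's position in the scene picture gave about 0.355 and 0.353 rad. I then pressed 1 mm further, to about 0.36 rad by fingertip height, with about 7–8 N upward on the tool. Notch three is 0.36 and the end stop 0.46.
- **Bystanders:** the white-capped and amber bottles, and the green and turquoise look-alikes, stand where they were.

**Checks that disagreed:**
- The first pad reading gave 0.327 rad because I sampled the wrong picture columns; the corrected one agreed with the fingertip height.
- The white band looked slightly below the red dots in the scene picture. I put that down to the viewing angle and did not check it separately.
- The wrist and top cameras differed by 1–4 mm, so I centred the bottle in the grip and over the well by eye from the wrist pictures.

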